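# Snap a clay trimming tool into its spring clips

## Task

Put the loop-ended trimming tool from the wooden rest away in the empty clip holder: lay its round handle along the holder, centred over the two clips, either way round, and press it gently down between the spring fingers until both clips have snapped around it and it sits on the holder, then let go. The clips' height is not known beforehand and they bend if pushed hard once the handle is home, so feel for the stop; leave the full holder and everything else alone.

Things in the scene. Friction and masses are not known exactly. Their poses are not given: they have to be found in the camera images.
- tool: Loop-ended trimming tool, 80 g: plain round wooden handle, 18 mm in diameter, 140 mm long; then at the +y end a brass ferrule (12 mm in diameter, 20 mm long) and a steel wire loop 28 mm wide that ends 132 mm from the origin. Origin: middle of the wooden handle, on its axis. y runs along the handle. It starts lying level in the rest, y along the rest's y; grip it across its middle.
- rest: Fixed wooden tool rest: base 70 x 140 x 10 mm, two notched supports 36 x 12 mm at y = +55 and -55 mm that carry the handle's axis 50 mm above the table along the rest's y. Notches 22 mm wide, open upwards, walls' tops 51 mm above the table. Between the supports only the base stands below the handle. Origin: centre of its underside, on the table.
- holder: Fixed empty clip holder: plywood base 80 x 150 x 12 mm with two steel spring clips, each 14 mm wide along y, at y = +45 and -45 mm. Between the clips only the base stands below the handle. Origin: centre of its underside, on the table; y runs along the handle's final direction, z up. With the handle seated on the clips' saddles its axis is at x = 0 and anywhere from 64 to 88 mm above the origin.
- clip0 (a point): Foot of the clip at y = -45 mm, on the base's top. Each clip: a saddle between two upright sprung fingers (at -x and +x) whose rounded inward bumps leave a 12 mm gap, narrower than the handle, with lips flaring out above. Above the seated handle axis: bumps 7 mm, lip tops 15 mm. Both clips stand on posts with one common height setting, which varies by 24 mm and is not measured.
- clip1 (a point): Foot of the clip at y = +45 mm. Pressing: the handle meets the lips some 15 mm before home; pushing it through both clips takes about 9 N in all and is over within 8 mm; then the fingers snap over, pull it down with some 7 N, and it stops hard on the saddles. Over 18 N on either saddle (about 30 N of push in all) bends the clips. A handle let go half way is pushed out or sticks there.
- finger_near0 (a joint): Lean of the -x finger of the clip at y = -45 mm, rad, positive outward: 0 when empty, about 0.1 with the handle half way through, about 0.03 when snapped around the handle (the same for the other three).
- finger_far0 (a joint): Lean of the +x finger of the clip at y = -45 mm.
- finger_near1 (a joint): Lean of the -x finger of the clip at y = +45 mm.
- finger_far1 (a joint): Lean of the +x finger of the clip at y = +45 mm.
- full_holder: A fixed holder of the same make that already holds a needle tool (to be left alone): base 80 x 150 mm, 92 mm high, its tool reaching 140 mm from the origin along +y. Origin: centre of its underside.
- cup: Bystander: terracotta cup, 72 mm wide, 85 mm high, origin at the centre of its underside.
- jar: Bystander: white glaze jar with a black lid, 60 mm wide, 85 mm high, origin at the centre of its underside.
- rib: Bystander: flat dark wooden rib, 60 x 100 x 8 mm, origin at the centre of its underside.
Mind the look-alikes: they are no part of the job. Several things have the shape of the tool; the one meant has the colours described above. Leave any purple look-alike of the holder alone.

How it is judged (in metres and radians):
On the way:
1. the tool has been taken off the rest (distance of tool from where it was at the start of the episode above 0.06 m), for 0.1 s.
At the end, for the whole second after the job is handed in: All four fingers have snapped round the handle (lean 0.015 to 0.055 rad); its axis is within 4 mm of the holder's centre line, 62 to 90 mm above its underside, parallel within 0.06 rad, its middle within 15 mm of the holder's middle; at rest and released (value of joint finger_near0 between 0.015 and 0.055 rad and value of joint finger_far0 between 0.015 and 0.055 rad and value of joint finger_near1 between 0.015 and 0.055 rad and value of joint finger_far1 between 0.015 and 0.055 rad and z of tool in the frame of holder between 0.062 and 0.09 m and x of tool in the frame of holder between -0.004 and 0.004 m and y of tool in the frame of holder between -0.015 and 0.015 m and angle between the y axis of tool and the y axis of holder, either way round below 0.06 rad and linear speed of tool below 0.01 m/s); the robot touches nothing.
It fails at once if the handle was pressed onto a saddle with more than 18 N (some 30 N of push on the tool): the clips are bent (contact force between tool and saddle0 above 18 N or contact force between tool and saddle1 above 18 N).
It fails at once if the full holder was touched with more than 3 N (contact force between anything else and full_holder above 3 N).
It fails at once if the cup, jar or rib was pushed more than 20 mm (distance of any of cup, jar, rib from where it was at the start of the episode above 0.02 m).
It also fails if it takes over 42 s, if anything falls off the work surface, if the arm or the gripper's body presses on something with over 40 N, if the wrist force passes 120 N, or if a joint passes its speed limit or range.

## Robot

A 6-joint arm with a two-finger parallel gripper is mounted at the origin on the work surface. World frame = base frame: x ahead of the robot, y to its left, z up, the work surface at z = 0. Lengths are in m, angles in degrees, forces in N, time in s.
With the tool pointing down it reaches from about 0.275 to 0.725 m from the base axis. Payload 5.6 kg.
Tool frame: the origin (TCP) lies midway between the tips of the shut fingers; the grasp point (between the pads) lies 19 mm behind it; z points along the fingers, y is the direction in which the jaws open and shut (so a half turn about z gives the same grasp; the last joint's range is limited). The gripper opens to 85 mm and grips with 20 to 120 N. Pads are 22 mm wide; open, the fingers measure 114 mm over their backs; the gripper's body (76 mm by 85 mm) begins 54 mm behind the grasp point. The pads swing forward as they close: fully open they stand 13 mm farther back than shut.
Start: joints at [-54.167, 14.616, 6.199, 0, -81.583, -16.306], TCP at [0.184, -0.518, 0.231] pointing down, gripper open.
Joint ranges: [-168.99, 168.99], [-69.2, 112.95], [-62.41, 85.93], [-164.36, 98.24], [-168.68, -3.75], [-174.98, 174.98]. Speed limits (degrees/s): [147.25, 147.25, 180, 180, 180, 180].

## Interface

Orientations are given as [roll, pitch, yaw] about the fixed x, y, z axes, in that order (R = Rz(yaw) Ry(pitch) Rx(roll)).
In Python, from plant import bot gives the robot as it stands. The module is installed in compiled form; this text tells all that it offers.
- The arm moves only by the shell command python3 -m creep 'ROWS' [OPENING] [FORCE]. ROWS is JSON, a list of rows, each a list of 4 numbers: the shift along the world's x, y, z in cm, then the turn about the world's z in degrees. In form: [[x, y, z, turn], ...]. A call has 1 to 10 rows; each row is the pose to reach, as a shift and turn from the pose measured when the call began; what a row does not reach only later rows make up. A row lasts 1/10 s, in which the tool goes at most 50 mm and 8.59 degrees, less where a joint would pass 70% of its speed; a pose out of reach is approached as far as the arm can. A call with a gripper value outside its range is refused whole. OPENING is the closure, from -1 (fully open) to 1 (shut), set as the call begins (- or left out, the last holds). The fingers move at their own pace and stop on an object; FORCE is the grip in N (left out, the last holds). Time passes only in rows, so rows that repeat a pose let the fingers close. It gives the time, the measured TCP pose, the force and the opening at its end, in the units of the state.
- bot.read_state(): the state, without advancing time (a new reading comes with each control period).
- bot.capture(name): name is "scene" or "side" or "wrist"; returns (picture, depth): 420x560x3 uint8, red, green, blue; 420x560 float32, m along the optical axis (not along the pixel's ray), 0 where there is no reading.
- bot.get_calibration(name): a dict with "vfov" (degrees; the focal length in pixels is half the picture's height over the tangent of half this angle, whatever the lens; pixels are square), "cx", "cy" (the principal point, pixels), "view" (4x4, takes a point from world to camera coordinates). Camera axes: x right, y down, z forward; pixel columns grow to the right and rows downward; lengths in m; the calibration is good to about 2 mm. A picture is of the moment at which its call begins: read the wrist's pose just before it. get_calibration takes no time and is no camera call; for the wrist camera it gives the pose at the moment of the call.
- bot.hand_in(): hands the job in, once; it reports no verdict.
The state is a dict: "time": time; "joint_positions": joint angles; "qvel": joint speeds; "effort": joint torques, N m; "tcp_pos": TCP position; "eef_rot": TCP orientation; "contact_force": force on the tool from outside, world axes, zero at the start; "torque": the same for the moment, N m; "grip_width": finger opening in m.
Only numpy, scipy, OpenCV 4.12 (cv2) and the standard library are available. Lean on these libraries where they do the work, as an engineer would, in place of code of your own. Each camera call takes 0.05 s, during which the arm holds its last target. There are 200 camera calls.

## Working session

There is one attempt and no reset: what is moved stays moved. The work goes in short steps, Python scripts to look and compute and a shell command to move; the robot and the scene stay as the last step left them, time stands still between calls to the robot, and variables do not carry over. Pictures are saved under pics/ and viewed, about 8 in all and at most 12, crops included, and the job is handed in when it is done.

```bash
mkdir -p pics; cat > h.py <<'E'
import numpy as np,cv2
from plant import bot
def cap(n,fn):
    c=bot.get_calibration(n);p,d=bot.capture(n)
    cv2.imwrite('pics/'+fn+'.png',p[:,:,::-1]);np.savez('pics/'+fn+'.npz',p=p,d=d,view=c['view'],vf=c['vfov'],cx=c['cx'],cy=c['cy'])
    return p,d
def pts(fn,uv=None):
    z=np.load('pics/'+fn+'.npz');d=z['d'];f=d.shape[0]/2/np.tan(np.radians(z['vf'])/2)
    if uv is None:
        v,u=np.indices(d.shape)
        dd=d
    else:
        u,v=np.array(uv).T; dd=np.array([np.median(d[b-1:b+2,a-1:a+2]) for a,b in uv])
    P=np.stack([(u-z['cx'])/f*dd,(v-z['cy'])/f*dd,dd,np.ones_like(dd)],-1)
    return (P@np.linalg.inv(z['view']).T)[...,:3]
def st():
    s=bot.read_state();print({k:np.round(s[k],4) for k in('time','tcp_pos','eef_rot','contact_force','torque','grip_width')})
E
python3 -c "
from h import *
for n in('scene','side','wrist'):
    cap(n,n+'0');c=bot.get_calibration(n);print(n,c)
a=cv2.imread('pics/scene0.png');b=cv2.imread('pics/side0.png')
st()
"
```

```text
scene {'vfov': 44.03827889658405, 'cx': 270.6858354083483, 'cy': 209.5260255168133, 'view': array([[ 0.19637645,  0.98050681, -0.00653374, -0.10117213],
       [ 0.60512149, -0.12643189, -0.78602987, -0.31231825],
       [-0.77153371,  0.15040405, -0.61815399,  1.77132238],
       [ 0.        ,  0.        ,  0.        ,  1.        ]])}
side {'vfov': 57.98501761788982, 'cx': 273.15547756025865, 'cy': 212.49408766245338, 'view': array([[-0.90942964, -0.41542497,  0.01896885,  0.54411886],
       [-0.29530925,  0.61301688, -0.73280472,  0.23150588],
       [ 0.29279715, -0.67203601, -0.68017456,  0.88673825],
       [ 0.        ,  0.        ,  0.        ,  1.        ]])}
wrist {'vfov': 71.69638906700915, 'cx': 276.3337333702009, 'cy': 209.27980031845672, 'view': array([[-0.3339209 ,  0.94259924,  0.00186928,  0.54769355],
       [ 0.89756422,  0.31736009,  0.30604094, -0.04028736],
       [ 0.28788072,  0.10387126, -0.95201652,  0.38018776],
       [ 0.        ,  0.        ,  0.        ,  1.        ]])}
{'time': np.float64(0.15), 'tcp_pos': array([ 0.1838, -0.518 ,  0.2306]), 'eef_rot': array([ 1.799182e+02, -3.900000e-03, -1.604764e+02]), 'contact_force': array([ 0.0375,  0.3503, -0.3895]), 'torque': array([ 0.0476, -0.0257,  0.0228]), 'grip_width': np.float64(0.0853)}
```

View pics/scene0.png

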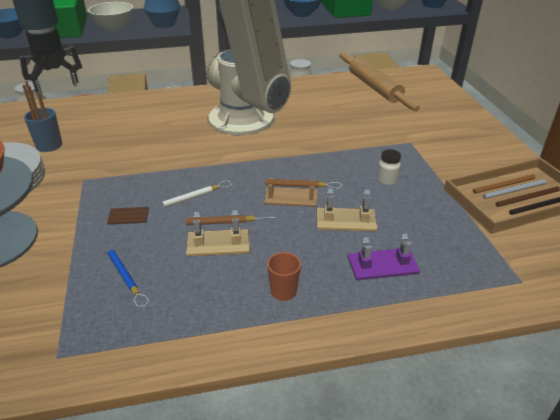

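View pics/side0.png

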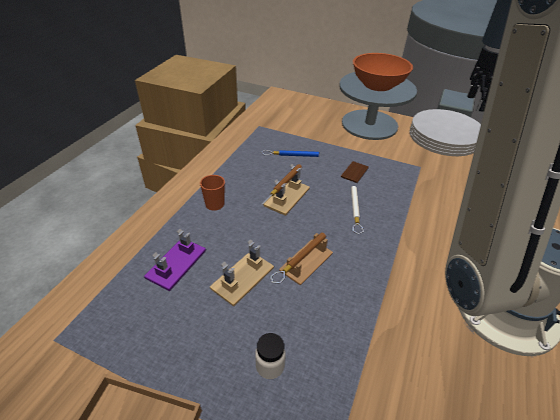

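The scene view shows the brown tool on its rest at about (295,184) and the empty holder at (347,217). The full holder is at (218,238), the purple look-alike at (384,262), the jar at (389,167) and the cup at (284,277). The side view agrees: tool at (306,257), holder at (243,275). Next I'll measure from depth.

```bash
python3 -c "
from h import *
np.set_printoptions(precision=4,suppress=True)
P=pts('scene0');Q=pts('side0')
print('tool scene',pts('scene0',[(272,183),(280,183),(295,183),(310,184),(317,184),(323,184),(340,185)]))
print('tool side',pts('side0',[(320,241),(306,254),(293,265)]))
print('base scene',pts('scene0',[(319,211),(375,211),(376,227),(319,226),(347,220)]))
print('base side',pts('side0',[(242,275),(271,262),(214,282),(238,297)]))
def box(P,lo,hi):
    m=((P>lo)&(P<hi)).all(-1);return P[m]
import cv2
c=pts('side0',[(242,275)])[0]
for nm,A in(('sc',P),('sd',Q)):
    B=box(A,[c[0]-.07,c[1]-.11,.006],[c[0]+.07,c[1]+.11,.02]);print(nm,len(B),cv2.minAreaRect((B[:,:2]*1000).astype('f4')))
    B=box(A,[c[0]-.07,c[1]-.11,.03],[c[0]+.07,c[1]+.11,.13]);print(len(B),B.max(0),B.min(0))
    # tool colored
for nm,px in (('scene0',[(389,157),(284,262),(218,238)]),):print(pts(nm,px))
"
```

```text
tool scene [[0.4685 0.0133 0.0509]
 [0.4758 0.0334 0.053 ]
 [0.4848 0.0721 0.0536]
 [0.499  0.1093 0.0548]
 [0.5027 0.1274 0.0548]
 [0.5054 0.143  0.0544]
 [0.5101 0.1887 0.0477]]
tool side [[0.4566 0.025  0.0535]
 [0.4733 0.0811 0.0533]
 [0.4885 0.1288 0.0556]]
base scene [[0.5638 0.1181 0.0129]
 [0.5786 0.2669 0.0002]
 [0.6524 0.241  0.0106]
 [0.6197 0.1027 0.0107]
 [0.6119 0.1784 0.0111]]
base side [[0.6012 0.179  0.0134]
 [0.558  0.1018 0.0014]
 [0.6578 0.2196 0.0016]
 [0.5798 0.2392 0.0123]]
sc 1006 ((602.109130859375, 179.37490844726562), (148.8997344970703, 85.79402923583984), 74.79019165039062)
380 [0.6313 0.2331 0.0917] [0.5735 0.1218 0.0301]
sd 1223 ((602.2984008789062, 189.73719787597656), (173.76577758789062, 82.25206756591797), 75.0740737915039)
499 [0.6302 0.2372 0.0928] [0.5701 0.1242 0.0302]
[[ 0.4594  0.3408  0.0838]
 [ 0.7763 -0.0223  0.0582]
 [ 0.6151 -0.151   0.0121]]
```

```bash
python3 -m creep '[[2,4,1,5.5],[4,8,2,11],[6,12,2,16.5],[8,16,2,22],[10,20,2,27.5],[12,24,2,33],[14,28,2,38.5],[16,32,2,44],[18,36,2,49.5],[20,40,2,54.5]]' -1
```

```text
time: 1.15
tcp_pos: [0.384, -0.1161, 0.2507]
eef_rot: [179.9, 0.0, -105.7]
contact_force: [1.4, -1.5, 0.8]
grip_width: 0.0851
```

```bash
python3 -m creep '[[2.5,5,0,0],[5,10,0,0],[7.5,14,0,0],[9.7,18,0,0],[9.7,18,0,0],[9.7,18,0,0]]'; python3 -c "
from h import *
st();cap('wrist','w1')"
```

```text
time: 1.75
tcp_pos: [0.4811, 0.065, 0.2497]
eef_rot: [179.8, -0.1, -105.6]
contact_force: [0.3, -0.6, -0.3]
grip_width: 0.0856
{'time': np.float64(1.75), 'tcp_pos': array([0.4811, 0.065 , 0.2497]), 'eef_rot': array([ 1.798391e+02, -6.230000e-02, -1.056204e+02]), 'contact_force': array([ 0.2815, -0.6035, -0.3076]), 'torque': array([-0.0696,  0.0678, -0.0116]), 'grip_width': np.float64(0.0856)}
```

View pics/w1.png

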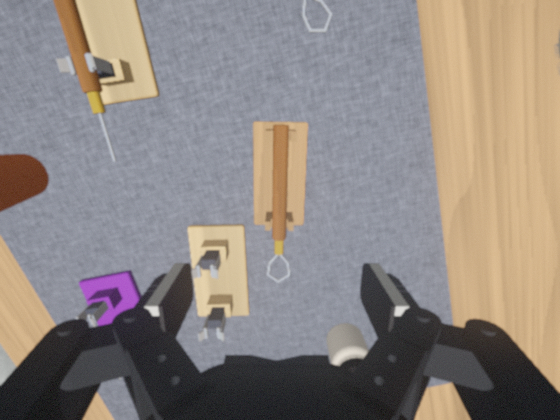

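The wrist view shows the handle from (281,125) to (279,241), the ferrule at (279,247) and the rest's base spanning (253..308, 122..225). The empty holder's base is at (190..248, 225..317).

```bash
python3 -c "
from h import *
np.set_printoptions(precision=4,suppress=True)
c=pts('w1',[(281,135),(281,160),(280,185),(280,210),(279,235)]);print(c)
W=pts('w1');z=np.load('pics/w1.npz');p=z['p'].astype(int)
v,u=np.indices(p.shape[:2])
def rect(m):
    B=W[m];r=cv2.minAreaRect((B[:,:2]*1000).astype('f4'));print(len(B),r, B[:,2].mean())
    return B
zz=W[...,2]
# handle
for lo in(.05,.045):
  rect((zz>lo)&(zz<.065)&(u>262)&(u<300)&(v>118)&(v<243)&(p[...,0]>p[...,2]*1.8))
  B=W[(zz>lo)&(zz<.065)&(u>262)&(u<300)&(v>130)&(v<235)&(p[...,0]>p[...,2]*1.8)]
  l=cv2.fitLine(B[:,:2].astype('f4'),cv2.DIST_L2,0,.001,.001).ravel();print(l,np.degrees(np.arctan2(l[1],l[0])))
print('rest');rect((zz>.007)&(zz<.014)&(u>245)&(u<315)&(v>115)&(v<232))
print('hold');B=rect((zz>.009)&(zz<.016)&(u>185)&(u<255)&(v>220)&(v<322))
m=(zz>.03)&(zz<.12)&(u>185)&(u<245)&(v>230)&(v<345);B=W[m];print(len(B),np.percentile(B[:,2],[50,80,90,95,99]))
# scene/side tool as a second view
for n,(a,b,cc,d) in(('scene0',(262,330,174,192)),('side0',(285,330,230,272))):
  P=pts(n);q=np.load('pics/'+n+'.npz')['p'].astype(int);v2,u2=np.indices(q.shape[:2])
  mm=(P[...,2]>.05)&(P[...,2]<.065)&(u2>a)&(u2<b)&(v2>cc)&(v2<d)&(q[...,0]>q[...,2]*1.8);B=P[mm]
  print(n,len(B),cv2.minAreaRect((B[:,:2]*1000).astype('f4')),B[:,2].max())
"
```

```text
[[0.4595 0.012  0.0589]
 [0.4669 0.0387 0.0592]
 [0.4757 0.0666 0.0589]
 [0.4839 0.0963 0.0589]
 [0.4938 0.1273 0.059 ]]
1622 ((477.3435974121094, 70.19391632080078), (143.1818389892578, 17.41596221923828), 73.6856460571289) 0.057230679788973775
[0.2822 0.9594 0.4754 0.0629] 73.609505
1624 ((477.3435974121094, 70.19391632080078), (143.1818389892578, 17.41596221923828), 73.6856460571289) 0.05722151596901139
[0.2826 0.9593 0.4754 0.063 ] 73.58703
rest
3497 ((475.7218933105469, 66.06597900390625), (139.48806762695312, 69.91602325439453), 73.7248306274414) 0.01003542853093285
hold
3423 ((599.9577026367188, 182.03872680664062), (150.2110595703125, 79.9845962524414), 75.45600128173828) 0.012146927274243659
1580 [0.0611 0.0837 0.0865 0.0889 0.0908]
scene0 252 ((484.3851013183594, 74.37283325195312), (154.50067138671875, 14.619434356689453), 72.91578674316406) 0.06152461681911692
side0 371 ((479.10174560546875, 74.52767944335938), (158.72210693359375, 35.110321044921875), 73.91861724853516) 0.06252851976060114
```

```bash
python3 -m creep '[[-0.4,0.5,-4,-0.7],[-0.4,0.5,-8,-0.7],[-0.4,0.5,-12,-0.7],[-0.4,0.5,-15,-0.7],[-0.4,0.5,-18,-0.7],[-0.4,0.5,-20,-0.7],[-0.4,0.5,-21.5,-0.7],[-0.4,0.5,-21.7,-0.7],[-0.4,0.5,-21.7,-0.7]]' -1
```

```text
time: 2.7
tcp_pos: [0.4766, 0.0679, 0.0337]
eef_rot: [179.9, -0.1, -106.5]
contact_force: [-0.0, -0.7, 0.3]
grip_width: 0.0851
```

```bash
python3 -m creep '[[0,0,0,0],[0,0,0,0],[0,0,0,0],[0,0,0,0],[0,0,0,0],[0,0,0,0],[0,0,0,0],[0,0,0,0]]' 1 70
```

```text
time: 3.5
tcp_pos: [0.477, 0.0681, 0.0341]
eef_rot: [179.9, -0.0, -106.4]
contact_force: [-0.0, 0.9, 4.5]
grip_width: 0.0158
```

```bash
python3 -m creep '[[0,0,0.5,0],[0,0,2,0],[0,0,5,0],[0,0,9,0],[0,0,13,0],[0,0,15,0],[0,0,15,0],[0,0,15,0]]'; python3 -c "
from h import *
st();cap('wrist','w2')"
```

```text
time: 4.3
tcp_pos: [0.4765, 0.0682, 0.1836]
eef_rot: [179.9, -0.0, -106.5]
contact_force: [-0.5, -0.6, -1.3]
grip_width: 0.0157
{'time': np.float64(4.3), 'tcp_pos': array([0.4765, 0.0682, 0.1836]), 'eef_rot': array([ 1.798800e+02, -1.770000e-02, -1.064502e+02]), 'contact_force': array([-0.4588, -0.6238, -1.3457]), 'torque': array([0.0079, 0.0154, 0.0409]), 'grip_width': np.float64(0.0157)}
```

View pics/w2.png

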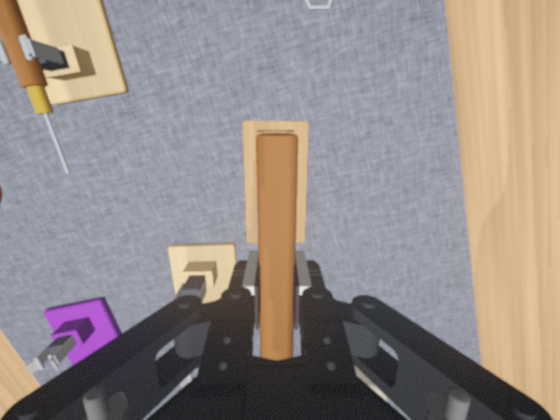

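The tool is held between the pads. Its near end is at (278,135) and its axis runs down the picture to (277,355). Now I'll measure its pose in the hand.

```bash
python3 -c "
from h import *
np.set_printoptions(precision=4,suppress=True)
W=pts('w2');z=np.load('pics/w2.npz');p=z['p'].astype(int);v,u=np.indices(p.shape[:2]);zz=W[...,2]
m=(zz>.17)&(zz<.24)&(u>250)&(u<305)&(v>125)&(v<360)&(p[...,0]>p[...,2]*1.8);B=W[m]
print(len(B),cv2.minAreaRect((B[:,:2]*1000).astype('f4')))
l=cv2.fitLine(B[:,:2].astype('f4'),cv2.DIST_L2,0,.001,.001).ravel();a=np.degrees(np.arctan2(l[1],l[0]));print(l,a)
d=l[:2];t=B[:,:2]@d;print('near end t',t.min(),t.max())
t0=np.array([.4765,.0682]);n=np.array([-d[1],d[0]])
s=(B[:,:2]-t0)@d
for lo in np.arange(-.08,.08,.02):
  k=(s>lo)&(s<lo+.02)
  if k.sum()>20: h=B[k];print(round(lo,2),k.sum(),'top',np.percentile(h[:,2],95),'lat',[np.percentile((h[:,:2]-t0)@n,q) for q in(2,98)])
print('start s',s.min())
m=(zz>.009)&(zz<.016)&(u>160)&(u<242)&(v>235)&(v<320)
"
```

```text
8101 ((472.06005859375, 56.21778869628906), (114.6535873413086, 17.53498649597168), 73.63977813720703)
[0.2853 0.9584 0.4697 0.0476] 73.42101
near end t 0.13124860923316192 0.24593533276418822
-0.08 1063 top 0.20874308605607322 lat [np.float64(-0.007468279327616337), np.float64(0.008778937389384525)]
-0.06 1812 top 0.20883895852381956 lat [np.float64(-0.007438109677676071), np.float64(0.008808505385796472)]
-0.04 1566 top 0.20880794134448996 lat [np.float64(-0.007484022896551781), np.float64(0.008725684381823232)]
-0.02 1348 top 0.20876664911225948 lat [np.float64(-0.007124159391399746), np.float64(0.008662176297826901)]
0.0 1174 top 0.2087839455498977 lat [np.float64(-0.007051760458356421), np.float64(0.008588869882148086)]
0.02 1028 top 0.20870692536145458 lat [np.float64(-0.007133961965022255), np.float64(0.008662958840017608)]
0.04 110 top 0.20839408836670537 lat [np.float64(-0.007351921062903523), np.float64(0.008497867611393421)]
start s -0.07007914332125473
```

```bash
python3 -m creep '[[1,3,0,0.5],[2,6,0,1],[3.3,9.5,0,1.9],[4.65,13.4,0,1.9],[4.65,13.4,0,1.9],[4.65,13.4,0,1.9],[4.65,13.4,0,1.9]]'; python3 -c "
from h import *
st();cap('wrist','w3')"
```

```text
time: 5.05
tcp_pos: [0.5219, 0.2012, 0.1818]
eef_rot: [179.7, -0.2, -104.6]
contact_force: [0.1, -0.3, -0.9]
grip_width: 0.0158
{'time': np.float64(5.05), 'tcp_pos': array([0.5219, 0.2012, 0.1818]), 'eef_rot': array([ 179.7142,   -0.1901, -104.5693]), 'contact_force': array([ 0.126 , -0.3489, -0.9027]), 'torque': array([ 0.0057, -0.0491,  0.0191]), 'grip_width': np.float64(0.0158)}
```

View pics/w3.png

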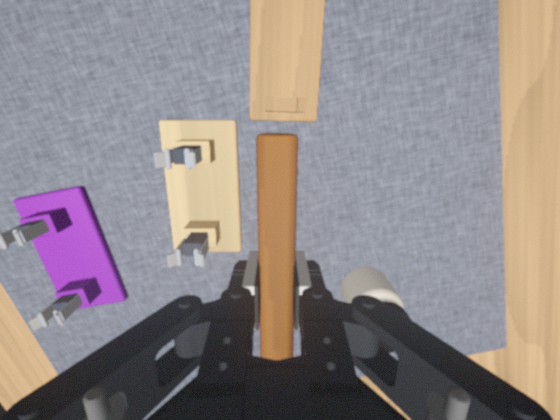

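This view shows the empty holder's base at (162..240, 121..251), with clips at about (183,157) and (190,247). The handle is at (277,135–355), so both are in one picture. Next I'll measure the holder against the handle.

```bash
python3 -c "
from h import *
np.set_printoptions(precision=4,suppress=True)
W=pts('w3');z=np.load('pics/w3.npz');p=z['p'].astype(int);v,u=np.indices(p.shape[:2]);zz=W[...,2]
r=lambda B:cv2.minAreaRect((B[:,:2]*1000).astype('f4'))
B=W[(zz>.009)&(zz<.016)&(u>150)&(u<248)&(v>112)&(v<258)];b=r(B);print(len(B),b,B[:,2].mean())
c=np.array(b[0])/1000
T=W[(zz>.17)&(zz<.24)&(u>250)&(u<305)&(v>125)&(v<360)&(p[...,0]>p[...,2]*1.8)]
l=cv2.fitLine(T[:,:2].astype('f4'),2,0,.001,.001).ravel();print('tool',r(T),l,np.degrees(np.arctan2(l[1],l[0])),np.percentile(T[:,2],95))
a=np.radians(75.4);y=np.array([np.cos(a),np.sin(a)]);x=np.array([y[1],-y[0]])
s=bot.read_state()['tcp_pos'][:2];q=(T[:,:2]-s);print('lat tool rel tcp',np.percentile(q@x,[1,99]),'end',(q@y).min())
m=(zz>.03)&(zz<.12)&(u>145)&(u<235)&(v>130)&(v<275)
C=W[m];X=(C[:,:2]-c)@x;Y=(C[:,:2]-c)@y
for k,sel in(('c0',Y<0),('c1',Y>0)):
  for lo in np.arange(.05,.095,.005):
    g=sel&(C[:,2]>lo)&(C[:,2]<lo+.005)
    if g.sum()>8: print(k,round(lo,3),g.sum(),'x',np.percentile(X[g],[2,50,98])*1000,'y',np.percentile(Y[g],[2,98])*1000)
print('top',np.percentile(C[:,2],99))
"
```

```text
7176 ((599.9369506835938, 181.85604858398438), (148.85166931152344, 80.03643035888672), 75.49954223632812) 0.012060341661064525
tool ((518.2156982421875, 189.29823303222656), (115.09114074707031, 17.097057342529297), 75.61629486083984) [0.2533 0.9674 0.516  0.181 ] 75.32964 0.20704850327706562
lat tool rel tcp [-0.0088  0.0073] end -0.06983634458216649
c0 0.05 11 x [-12.4439 -12.2633  -8.7595] y [-50.9054 -41.8486]
c0 0.055 46 x [-12.5741  -8.7043   8.076 ] y [-51.5875 -39.2205]
c0 0.06 45 x [-12.5101 -11.9984  11.2574] y [-51.4261 -38.9471]
c0 0.065 249 x [-12.4291   4.0509  11.0027] y [-51.5439 -37.7257]
c0 0.07 25 x [-12.3862 -12.3009 -11.0195] y [-50.6154 -38.9012]
c0 0.075 10 x [-12.6569 -12.1667 -10.8256] y [-50.4745 -42.577 ]
c0 0.08 153 x [-10.0817   6.476   10.1484] y [-52.52  -37.076]
c0 0.085 237 x [-15.727    9.7688  15.852 ] y [-50.479  -38.3733]
c0 0.09 67 x [-15.9355  13.6185  16.0935] y [-50.1812 -39.1704]
c1 0.05 56 x [-12.5146  -3.1805  10.8157] y [38.0026 46.1584]
c1 0.055 65 x [-12.7135  -4.8209  11.8561] y [38.2237 49.7973]
c1 0.06 74 x [-12.6316  -1.2504  12.141 ] y [37.9575 50.7937]
c1 0.065 248 x [-12.5532   2.5356  10.9452] y [38.1486 52.2794]
c1 0.07 30 x [-12.7281 -12.2548  12.2113] y [39.22   50.3963]
c1 0.075 16 x [-12.7465 -12.2576  12.3157] y [38.9627 45.3206]
c1 0.08 125 x [-12.2291   6.2224  11.1029] y [36.9604 52.6168]
c1 0.085 181 x [-15.3554   9.7737  16.0967] y [39.2168 51.2288]
c1 0.09 51 x [-16.4931 -14.3211  15.7006] y [39.3113 51.3009]
top 0.09115467775017395
```

```bash
python3 -m creep '[[3,-0.7,0,0],[6,-1.4,0,0],[7.87,-1.95,0,0],[7.87,-1.95,-2,0],[7.87,-1.95,-5,0],[7.87,-1.95,-7.5,0],[7.87,-1.95,-8.2,0],[7.87,-1.95,-8.2,0],[7.87,-1.95,-8.2,0],[7.87,-1.95,-8.2,0]]'; python3 -c "
from h import *
st();cap('wrist','w4')
T=pts('w4');z=np.load('pics/w4.npz');p=z['p'].astype(int);W=T;v,u=np.indices(p.shape[:2]);zz=W[...,2]
B=W[(zz>.009)&(zz<.016)&(u>180)&(u<380)&(v<330)&(p[...,0]>p[...,2]*1.3)];print(len(B),cv2.minAreaRect((B[:,:2]*1000).astype('f4')))
T=W[(zz>.09)&(zz<.15)&(u>240)&(u<315)&(v>100)&(v<360)&(p[...,0]>p[...,2]*1.8)]
print(cv2.minAreaRect((T[:,:2]*1000).astype('f4')),np.percentile(T[:,2],95))
"
```

```text
time: 6.1
tcp_pos: [0.6017, 0.1818, 0.1022]
eef_rot: [179.9, -0.0, -104.6]
contact_force: [-0.2, 0.2, -1.1]
grip_width: 0.0159
{'time': np.float64(6.1), 'tcp_pos': array([0.6017, 0.1818, 0.1022]), 'eef_rot': array([ 1.798991e+02, -4.010000e-02, -1.045825e+02]), 'contact_force': array([-0.1506,  0.1532, -1.0804]), 'torque': array([ 0.0162, -0.0307,  0.0602]), 'grip_width': np.float64(0.0159)}
10120 ((568.74609375, 136.94070434570312), (207.19253540039062, 117.62922668457031), 72.98848724365234)
((597.9215087890625, 170.38259887695312), (116.02153778076172, 17.119178771972656), 75.28202056884766) 0.1273628480991066
```

View pics/w4.png

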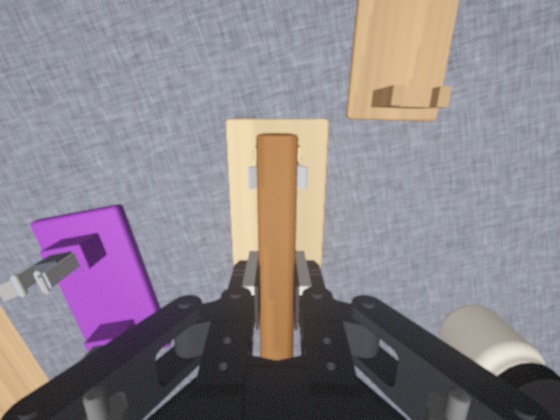

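The handle (257–298, centre 277) sits between the lips (248–308, centre 278), and depth shows it 0.9 mm too far along +x. I'll trim that, go down to just above the lips, and then feel my way.

```bash
python3 -m creep '[[-0.1,0,-0.5,0],[-0.1,0,-1,0],[-0.1,0,-1.5,0],[-0.1,0,-2,0],[-0.1,0,-2.2,0],[-0.1,0,-2.2,0],[-0.1,0,-2.2,0]]'
```

```text
time: 6.85
tcp_pos: [0.6007, 0.1818, 0.08]
eef_rot: [179.9, -0.0, -104.6]
contact_force: [-0.1, -0.1, -0.4]
grip_width: 0.0159
```

```bash
python3 -m creep '[[0,0,-0.1,0],[0,0,-0.2,0],[0,0,-0.3,0],[0,0,-0.4,0],[0,0,-0.4,0]]'
```

```text
time: 7.35
tcp_pos: [0.6006, 0.1818, 0.0759]
eef_rot: [179.9, -0.1, -104.6]
contact_force: [0.0, -0.5, -1.0]
grip_width: 0.016
```

```bash
python3 -m creep '[[0,0,-0.1,0],[0,0,-0.2,0],[0,0,-0.3,0],[0,0,-0.3,0]]'
```

```text
time: 7.75
tcp_pos: [0.601, 0.1819, 0.0735]
eef_rot: [179.9, -0.0, -104.6]
contact_force: [0.8, -0.2, 2.8]
grip_width: 0.0159
```

```bash
python3 -m creep '[[0,0,-0.1,0],[0,0,-0.2,0],[0,0,-0.3,0],[0,0,-0.3,0]]'
```

```text
time: 8.15
tcp_pos: [0.6015, 0.1822, 0.0719]
eef_rot: [-180.0, 0.0, -104.5]
contact_force: [-3.4, 0.4, 7.9]
grip_width: 0.0161
```

```bash
python3 -m creep '[[0,0,-0.1,0],[0,0,-0.2,0],[0,0,-0.2,0]]'
```

```text
time: 8.45
tcp_pos: [0.6017, 0.1824, 0.0714]
eef_rot: [-179.9, 0.1, -104.5]
contact_force: [-2.0, 0.2, 9.6]
grip_width: 0.0159
```

```bash
python3 -m creep '[[0,0,-0.1,0],[0,0,-0.2,0],[0,0,-0.2,0]]'
```

```text
time: 8.75
tcp_pos: [0.6018, 0.1825, 0.0709]
eef_rot: [-179.8, 0.1, -104.5]
contact_force: [-3.7, 0.4, 9.5]
grip_width: 0.0157
```

```bash
python3 -m creep '[[-0.1,0,-0.15,0],[-0.15,0,-0.3,0],[-0.15,0,-0.3,0]]'
```

```text
time: 9.05
tcp_pos: [0.6015, 0.1828, 0.0699]
eef_rot: [-179.7, 0.2, -104.5]
contact_force: [0.2, 0.2, 9.2]
grip_width: 0.0161
```

```bash
python3 -m creep '[[-0.05,0,-0.15,0],[-0.05,0,-0.3,0],[-0.05,0,-0.3,0]]'
```

```text
time: 9.35
tcp_pos: [0.6017, 0.1831, 0.0683]
eef_rot: [-179.5, 0.3, -104.4]
contact_force: [-1.2, -0.2, 6.9]
grip_width: 0.0159
```

```bash
python3 -m creep '[[-0.05,-0.05,-0.15,0],[-0.1,-0.1,-0.3,0],[-0.1,-0.1,-0.3,0]]'
```

```text
time: 9.65
tcp_pos: [0.6013, 0.1826, 0.0658]
eef_rot: [-179.4, 0.4, -104.4]
contact_force: [1.0, 1.2, 2.1]
grip_width: 0.0156
```

```bash
python3 -m creep '[[0,0,-0.1,0],[0,0,-0.2,0],[0,0,-0.2,0]]'
```

```text
time: 9.95
tcp_pos: [0.6009, 0.1824, 0.0625]
eef_rot: [-179.5, 0.3, -104.5]
contact_force: [3.1, -0.5, -4.9]
grip_width: 0.0158
```

```bash
python3 -m creep '[[0,0,-0.1,0],[0,0,-0.15,0],[0,0,-0.15,0]]'
```

```text
time: 10.25
tcp_pos: [0.6006, 0.182, 0.0602]
eef_rot: [-179.6, 0.3, -104.5]
contact_force: [2.6, -0.2, -6.7]
grip_width: 0.0156
```

```bash
python3 -m creep '[[0,0,-0.1,0],[0,0,-0.1,0],[0,0,-0.1,0]]'
```

```text
time: 10.55
tcp_pos: [0.6009, 0.182, 0.0599]
eef_rot: [-179.5, 0.3, -104.5]
contact_force: [1.5, -1.6, 1.5]
grip_width: 0.0155
```

```bash
python3 -m creep '[[0,0,-0.1,0],[0,0,-0.15,0],[0,0,-0.15,0]]'
```

```text
time: 10.85
tcp_pos: [0.6011, 0.182, 0.0598]
eef_rot: [-179.5, 0.3, -104.4]
contact_force: [-1.6, -1.7, 7.2]
grip_width: 0.0155
```

The stop is firm: force rises from 1.5 to 7.2 N with only 0.1 mm of travel, after the snap pulled at -6.7 N. I'll release and back off.

```bash
python3 -m creep '[[0,0,0,0],[0,0,0,0],[0,0,0,0],[0,0,0,0],[0,0,0,0],[0,0,0,0],[0,0,0,0]]' -1
```

```text
time: 11.55
tcp_pos: [0.6011, 0.182, 0.0597]
eef_rot: [-179.5, 0.3, -104.4]
contact_force: [0.3, 0.2, -0.2]
grip_width: 0.0854
```

```bash
python3 -m creep '[[0,0,1,0],[0,0,2.5,0],[0,0,5,0],[0,0,8,0],[0,0,12,0],[-2,-2,16,0],[-5,-5,18,0],[-7,-8,18,0],[-7,-8,18,0],[-7,-8,18,0]]'; python3 -c "
from h import *
st();cap('wrist','w5');cap('side','s5')
a=cv2.imread('pics/w5.png');b=cv2.imread('pics/side0.png')
np.set_printoptions(precision=4,suppress=True)
W=pts('w5');z=np.load('pics/w5.npz');p=z['p'].astype(int);zz=W[...,2]
y=np.array([np.cos(np.radians(75.47)),np.sin(np.radians(75.47))]);x=np.array([y[1],-y[0]])
q=W[...,:2]-np.array([.5999,.1819]);X=q@x;Y=q@y
m=(zz>.07)&(zz<.1)&(abs(X)<.014)&(abs(Y)<.075)&(p[...,0]>p[...,2]*1.8);T=W[m]
print(m.sum(),cv2.minAreaRect((T[:,:2]*1000).astype('f4')))
for lo in np.arange(-.075,.075,.015):
  k=m&(Y>lo)&(Y<lo+.015)
  if k.sum()>15: print(round(lo,3),k.sum(),np.percentile(zz[k],95),np.percentile(X[k],[2,98])*1000)
print('ends',Y[m].min(),Y[m].max())
c=cv2.resize(cv2.imread('pics/s5.png')[210:310,190:330],None,fx=4,fy=4);d=cv2.resize(a,(533,400))
cv2.imwrite('pics/both.png',cv2.resize(np.hstack([d,c]),(800,293)))
"
```

```text
time: 12.55
tcp_pos: [0.5309, 0.1015, 0.2411]
eef_rot: [-179.4, 0.4, -104.5]
contact_force: [0.5, -0.7, 0.9]
grip_width: 0.0856
{'time': np.float64(12.55), 'tcp_pos': array([0.5309, 0.1015, 0.2411]), 'eef_rot': array([-179.3817,    0.3828, -104.4771]), 'contact_force': array([ 0.4883, -0.6923,  0.8843]), 'torque': array([ 0.0251,  0.0263, -0.0082]), 'grip_width': np.float64(0.0856)}
1289 ((599.9332275390625, 184.17193603515625), (144.7327423095703, 15.840224266052246), 75.43558502197266)
-0.075 153 0.08493167970965385 [-7.8264  6.5459]
-0.06 148 0.08518255925157814 [-7.5946  7.1065]
-0.045 127 0.0854384437068191 [-7.0985  5.8343]
-0.03 155 0.08508767711912674 [-7.3275  6.651 ]
-0.015 148 0.08514879250367616 [-7.776  6.27 ]
0.0 142 0.08524954722829076 [-7.5943  6.6248]
0.015 141 0.085487846963259 [-7.9716  6.3976]
0.03 109 0.08508895513732147 [-6.6494  6.6308]
0.045 89 0.08542397493994727 [-5.8846  5.1385]
0.06 77 0.08547430976439996 [-6.8003  5.3112]
ends -0.07015705702608688 0.07457139100315606
```

View pics/both.png

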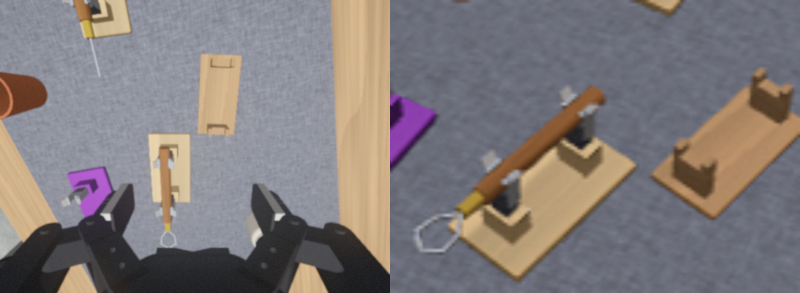

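Left picture: the tool lies along the holder at (165,150–230) with the gripper clear. Right picture: both clips' finger tips stand above the handle and the rest is empty. The handle is level (tops all 85.2 ± 0.3 mm, so axis at 76 mm), about 0.6 mm off in x, about 0 in y, and parallel. Handing in.

```bash
python3 -c "
from h import *
bot.hand_in()"
```

```text
the job is handed in; nothing more can be done
```

I took the trimming tool off the rest and pressed it into the empty clip holder. I then let go and handed the job in at about 12.7 s on the robot's clock; no verdict is reported.

- **Pressing:** The handle met the lips with its axis about 14 mm above home. It needed up to 9.6 N, then the clips pulled it down with about 6.7 N. It stopped hard on the saddles, and the highest push I read there was 7.2 N, well under the 30 N limit.
- **Final checks:** The wrist camera shows the handle level with its axis about 76 mm up. It is about 0.6 mm off the centre line, within about 2 mm of the middle along the holder, and parallel within 0.1°.
- **Release:** The gripper was open and about 20 cm clear, and both clips' finger tips stand above the handle in the side view.
- **Not measured:** I did not measure the finger leans directly; I judged the snap from the force and the handle's height.
- **Deviations:** The gripper read 16 mm on the 18 mm handle. The wrist also yielded by up to about 1.5 mm and 0.6° while pressing. Neither shows in the final pose.
- **Other objects:** I saw no sign of touching the full holder or the bystanders, though I did not measure their positions again.

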